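# Crank down the printing press's support leg

## Robot

A 6-joint arm with a two-finger parallel gripper is mounted at the origin on the work surface. World frame = base frame: x ahead of the robot, y to its left, z up, the work surface at z = 0. Lengths are in mm, angles in degrees, forces in N, time in s.
With the tool pointing down it reaches from about 350 to 850 mm from the base axis. Payload 8.1 kg.
Tool frame: the origin (TCP) lies at the centre of the arm's flange, where the gripper is bolted on; the fingertips stand 173 mm ahead of it and the grasp point (between the pads) lies 155 mm ahead of it; z points along the fingers, y is the line along which they close (so a half turn about z gives the same grasp; the last joint's range is limited). The gripper opens to 85 mm and grips with 20 to 120 N. Pads are 22 mm wide; open, the fingers measure 114 mm over their backs; the gripper's body (76 mm by 85 mm) begins 54 mm behind the grasp point. The pads swing forward as they close: fully open they stand 13 mm farther back than shut.
Start: joints at [-70.21, 7.471, 85.268, -0, 87.261, -4.893], TCP at [250.579, -545.176, 404.692] pointing down, gripper open.
Joint ranges: [-169.43, 169.43], [-51.17, 129.36], [1.28, 143.12], [-76.62, 256.62], [0, 156.53], [-152.29, 152.29]. Speed limits (degrees/s): [136.94, 136.94, 159.86, 180, 180, 180].

## Interface

Orientations are given as [roll, pitch, yaw] about the fixed x, y, z axes, in that order (R = Rz(yaw) Ry(pitch) Rx(roll)).
In Python, from bench import * gives the robot as it stands.
- The arm moves only by the shell command python3 -m jog 'ROWS' [FORCE]. ROWS is text: rows parted by semicolons, each of 7 numbers parted by spaces: the shift along the tool's x, y, z scaled (see below), then the turn, a rotation vector about the tool's x, y, z scaled (see below), then the closure, from -1 (fully open) to 1 (shut). In form: tx ty tz wx wy wz hand; .... A call has 1 to 5 rows; each row shifts and turns the commanded pose from where the row before left it, along the tool's axes as they then stand; what a row does not reach is not made up. The controller multiplies each number of a shift by 0.1 m and each number of a turn by 60 degrees. A row lasts 1/8 s, in which the tool goes at most 62.5 mm and 10.7 degrees, less where a joint would pass 70% of its speed; a pose out of reach is approached as far as the arm can. A call with a number of a shift or a turn outside -1 to 1 is refused whole. A call with a gripper value outside its range is refused whole. The fingers move at their own pace and stop on an object; FORCE is the grip in N (left out, the last holds). Time passes only in rows, so rows that do not move let the fingers close. It gives the time, the measured TCP pose, the force, the opening and the grip force at its end, in the units of the state.
- sense(): the state, without advancing time (a new reading comes with each control period).
- snapshot(name): name is "scene" or "top"; returns a dict with "img" (384x512x3 uint8, red, green, blue), "fx", "fy", "cx", "cy" (pixels), "dist" ([k1, k2, p1, p2, k3] as OpenCV has them; the pictures are not rectified), "extrinsics" (4x4, takes a point from camera to world coordinates). Camera axes: x right, y down, z forward; pixel columns grow to the right and rows downward; lengths in mm; the calibration is good to about 2 mm. A picture is of the moment at which its call begins. There is no depth.
- hand_in(): hands the job in; it is judged then, once.
The state is a dict: "time": time; "joint_pos": joint angles; "qd": joint speeds; "joint_efforts": joint torques, N m; "tool_pos": TCP position; "tcp_rot": TCP orientation; "ft_force": force on the tool from outside, world axes, zero at the start; "wrist_torque": the same for the moment, N m; "finger_gap": finger opening in mm; "grip_force": force on a finger pad.
Only numpy, scipy, OpenCV 4.12 (cv2) and the standard library are available. Lean on these libraries where they do the work, as an engineer would, in place of code of your own. Each camera call takes 0.05 s, during which the arm holds its last target. There are 200 camera calls.

## Task

The bed of the green printing press needs its support leg set before the class prints: slide the yellow foot plate flat on the table squarely under the raised leg and let go of it, then crank the leg down (clockwise from above) until its foot bears firmly on the plate. Stop as soon as the crank has become clearly stiffer than it was running free: never force it, let go of the crank, and leave the other things on the table where they are.

Things in the scene. Friction and masses are not known exactly. Their poses are not given: they have to be found in the camera images.
- press: Green table-top printing press, fixed, bolted down up to 6 mm into the table. Origin on the vertical axis of its support leg (jack), z up, about table level; y runs along a bracket (50 mm wide, underside 125 mm up) to the bed (from 220 mm out). The foot under the leg (round, dia 50 mm, rubber sole) hangs 32 to 62 mm above the table at the start, not measured. A clockwise turn lowers it 30 mm.
- gearbox_top (a point): Centre of the top of the jack's gearbox (76 x 76 mm, 45 mm tall), on the leg's axis, 235 mm above the press's origin. Below it: tube dia 48 mm, collar dia 60 mm whose underside is 110 mm above the origin, then the bare leg, dia 28 mm, and its foot. Above it only the crank. The jack holds by itself when let go (up to 80 N at the foot).
- crank_knob (a point): Centre of the crank's upright black knob: dia 24 mm, 50 mm tall (258 to 308 mm above the press's origin, this point at 283), free to spin on its pin, on a red arm 50 mm out from the jack's axis (arm and hub lie below the knob, top 257 mm, hub bolt 265 mm). It travels a level circle of radius 50 mm about the axis, clockwise from above to lower the foot.
- crank_hub (a point): Hub of the crank, on the leg's axis, 257 mm above the press's origin. Running free, gear friction takes 8 N at the knob, along its circle (less may be read at a standstill). When the foot bears, each 10.5 N on it adds 1 N at the knob; it gains about 20 N per mm of travel. Right is 30 to 80 N, so 3 to 7.5 N more at the knob than running free (aim for 5); over 100 N strains the bed.
- pad: Yellow wooden foot plate, loose, 0.18 to 0.35 kg. Square part 80 x 80 mm, 18 mm thick; the origin is the centre of its underside, z up. From it a tongue 40 mm wide and 12 mm thick runs along -x to 161 mm from the origin, carrying the handle post. It lies flat at the start and must lie flat in the end.
- pad_handle (a point): Centre of the plate's upright wooden handle post, 140 mm from the plate's origin along the plate's -x, 40 mm above its underside. The post is 28 mm along the plate's x, 18 mm along its y (grip it along y), and its top is 62 mm above the underside.
- tub: Round tub of milky clear plastic, dia 116 mm, 50 mm tall; origin at the centre of its underside. Leave alone.
- ink_jar: Blue jar, dia 54 mm, 75 mm tall; origin at the centre of its underside. Leave alone.
- ink_can: Red can, dia 60 mm, 90 mm tall; origin at the centre of its underside. Leave alone.
- mug: Blue mug, dia 76 mm, 90 mm tall, handle on its +y; origin at the centre of its underside. Leave alone.
- brayer: Hand ink roller, about 130 mm long and 80 mm wide, lying flat, 34 mm tall; origin on the table near its middle. Leave alone.
Things that resemble listed ones, but are neither listed nor needed, are in the scene too. Of the things like the pad, leave any that is pink; of the rest the larger one is meant.

How it is judged (in metres and radians):
On the way, in this order (a step that is already met when the one before it is completed fails the run):
1. the foot plate lies flat on the table under the raised foot, its centre within 15 mm of the leg's axis, let go, not yet loaded (horizontal distance between pad and press below 0.015 m and angle between pad's own z axis and vertical below 0.05 rad and height (world z) of pad below 0.004 m and contact force between each of the arm, the fingers and pad below 0.1 N and contact force between press and pad below 0.5 N), for 0.2 s.
2. the leg's foot bears on the plate with 30 to 80 N (contact force between press and pad between 30 and 80 N), for 0.2 s.
At the end, for the whole second after the job is handed in: The foot plate lies flat on the table (within 0.05 rad), its centre within 15 mm of the leg's axis, at rest, and the leg's foot presses on it with 30 to 80 N with the crank let go (all of step 2 and horizontal distance between pad and press below 0.015 m and angle between pad's own z axis and vertical below 0.05 rad and height (world z) of pad below 0.004 m and linear speed of pad below 0.01 m/s); the robot touches nothing.
It fails at once if the jack is overloaded: more than 100 N between the leg's foot and the plate (contact force between press and pad above 100 N).
It fails at once if a bystander (tub, jar, can, mug or ink roller) is pushed more than 20 mm from its place (distance of any of tub, ink_jar, ink_can, mug, brayer from where it was at the start of the episode above 0.02 m).
It also fails if it takes over 72 s, if anything falls off the work surface, if the arm or the gripper's body presses on something with over 40 N, if the wrist force passes 120 N, or if a joint passes its speed limit or range.

## Working session

There is one attempt and no reset: what is moved stays moved. The work goes in short steps, Python scripts to look and compute and a shell command to move; the robot and the scene stay as the last step left them, time stands still between calls to the robot, and variables do not carry over. Pictures are saved under pics/ and viewed, at most 10 in all, crops included, and the job is handed in when it is done.

```bash
ls; mkdir -p pics
python3 - <<'E'
from bench import *
import cv2,numpy as np
for n in("scene","top"):
    s=snapshot(n); cv2.imwrite(f"pics/{n}0.png",cv2.resize(s["img"][:,:,::-1],(800,600)))
    np.save(f"pics/{n}0.npy",s,allow_pickle=True)
    print(n,s["fx"],s["fy"],s["cx"],s["cy"],s["dist"],np.round(s["extrinsics"],3).tolist())
print(sense())
E
```

```text
pics
scene 466.05905172992783 466.05905172992783 261.4623230940277 192.5075392684712 [0.02318446 0.         0.         0.         0.        ] [[-0.226, 0.81, -0.541, 1159.313], [0.974, 0.191, -0.121, 62.844], [0.006, -0.554, -0.832, 1132.376], [0.0, 0.0, 0.0, 1.0]]
top 482.90040636757146 482.90040636757146 255.8863655241164 179.9759250533014 [-0.07786738  0.          0.          0.          0.        ] [[-0.014, -0.993, 0.113, 382.83], [-1.0, 0.016, 0.012, -84.119], [-0.014, -0.113, -0.993, 1669.504], [0.0, 0.0, 0.0, 1.0]]
{'time': 0.1, 'joint_pos': array([-7.02108792e+01,  7.51083321e+00,  8.53213753e+01, -7.57434914e-04,
        8.72626202e+01, -4.89226441e+00]), 'qd': array([-0.01854157, -0.05737893, -0.2549264 , -0.00405843, -0.05757248,
        0.0987987 ]), 'joint_efforts': array([ 1.37640782e-03, -5.70951927e+01, -5.01941371e+01, -1.77168522e-04,
        8.14499304e-03, -1.15746620e-04]), 'tool_pos': array([ 250.50038527, -544.98473647,  403.76451076]), 'tcp_rot': array([-1.79905452e+02, -7.33345813e-03,  2.46814160e+01]), 'ft_force': array([-0.17546768,  0.16977006, -0.17369311]), 'wrist_torque': array([ 0.00702852, -0.0272053 , -0.01919977]), 'grip_force': 0.0, 'finger_gap': 85.55664749839347}
```

View pics/scene0.png

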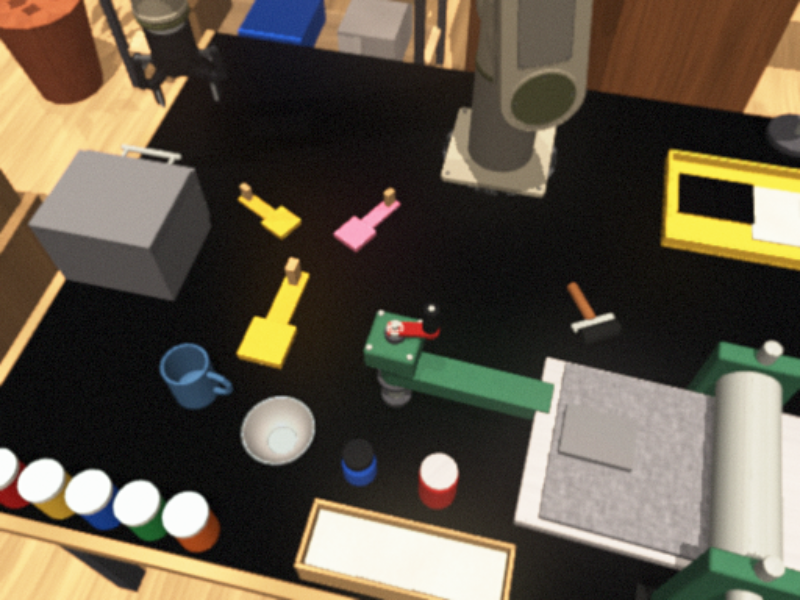

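View pics/top0.png

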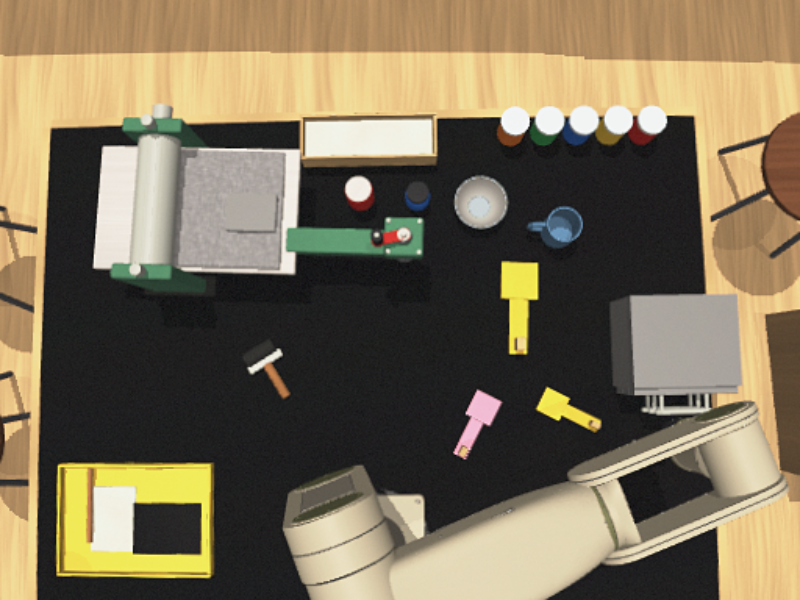

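The scene view shows the big yellow plate (square ~(267,340), post (292,268)), the press hub (395,330) and the black knob (431,312). In the top view the plate is at (519,280), the hub at (403,235) and the knob at (377,237). I'll measure them next.

```bash
cat > h.py <<'E'
import numpy as np,cv2
def ray(s,p):
    K=np.array([[s["fx"],0,s["cx"]],[0,s["fy"],s["cy"]],[0,0,1]])
    n=cv2.undistortPoints(np.array([[p]],float),K,np.array(s["dist"],float))[0,0]
    E=np.array(s["extrinsics"]); d=E[:3,:3]@[n[0],n[1],1]
    return E[:3,3],d/np.linalg.norm(d)
def plane(s,p,z):
    o,d=ray(s,p); return o+d*(z-o[2])/d[2]
def tri(s1,p1,s2,p2):
    (a,u),(b,v)=ray(s1,p1),ray(s2,p2)
    t=np.linalg.lstsq(np.c_[u,-v],b-a,rcond=None)[0]
    A,B=a+t[0]*u,b+t[1]*v; return (A+B)/2,np.linalg.norm(A-B)
def yellow(s):
    h=cv2.cvtColor(s["img"],cv2.COLOR_RGB2HSV)
    return cv2.inRange(h,(22,150,110),(34,255,255))
E
python3 - <<'E'
from h import *
S={n:np.load(f"pics/{n}0.npy",allow_pickle=True).item() for n in("scene","top")}
for n,z0 in(("scene",(170,218)),("top",(332,178))):
    s=S[n]; m=yellow(s)
    c,l,st,ce=cv2.connectedComponentsWithStats(m)
    for i in range(1,c):
        if st[i,4]>60: print(n,st[i],ce[i])
    i=l[z0[1],z0[0]]; b=(l==i).astype(np.uint8)
    # rectified onto z=18 grid, 1 mm pixels
    P=np.array([plane(s,p,18.)[:2] for p in cv2.findContours(b,0,1)[0][0][:,0]])
    c0=P.mean(0).round(); W=np.zeros((600,600),np.uint8)
    cv2.fillPoly(W,[np.round((P-c0)+300).astype(np.int32)],1)
    sq=cv2.morphologyEx(W,cv2.MORPH_OPEN,np.ones((61,61),np.uint8) if 0 else cv2.getStructuringElement(2,(61,61)))
    k=cv2.findContours(sq,0,1)[0]; r=cv2.minAreaRect(max(k,key=cv2.contourArea))
    print(n,"square",np.array(r[0])-300+c0,r[1],r[2])
    t=W&~cv2.dilate(sq,np.ones((9,9),np.uint8)); yx=np.argwhere(t)
    rt=cv2.minAreaRect(yx[:,::-1].astype(np.float32)); print(" tongue",np.array(rt[0])-300+c0,rt[1],rt[2])
    h=cv2.cvtColor(s["img"],cv2.COLOR_RGB2HSV)
    w=cv2.inRange(h,(8,60,120),(21,200,255))
    x0,y0=(187,172) if n=="scene" else(332,221)
    w2=np.zeros_like(w); w2[y0-16:y0+16,x0-14:x0+14]=w[y0-16:y0+16,x0-14:x0+14]
    print(" post",cv2.boundingRect(w2),cv2.moments(w2,True)["m10"]/max(1,w2.sum()/255),cv2.moments(w2,True)["m01"]/max(1,w2.sum()/255))
a=S["scene"]["img"][185:265,225:290]; b=S["top"]["img"][130:175,230:280]
a=cv2.resize(a,(390,480),interpolation=1); b=cv2.resize(b,(400,360),interpolation=1)
im=np.zeros((480,800,3),np.uint8); im[:,:390]=a; im[:360,400:]=b
cv2.imwrite("pics/crop.png",im[:,:,::-1])
E
```

```text
scene [ 425   96   87   71 2445] [461.98732106 131.02617587]
scene [153 126  40  26 409] [174.83129584 138.29584352]
scene [ 151  174   47   60 1202] [174.62562396 208.53660566]
scene square [ 566. -326.] (92.0, 82.0) 0.0
 tongue [ 514.02548218 -323.41412354] (83.00853729248047, 199.8112335205078) 87.51044464111328
 post (179, 164, 19, 24) 186.96774193548387 173.91129032258064
top [320 167  25  60 931] [331.9613319 189.6358754]
top [343 248  42  27 445] [359.9011236  261.30786517]
top [  36  296  101   74 4029] [ 85.38843385 331.45966741]
top square [ 564.5 -328. ] (80.0, 89.0) 90.0
 tongue [ 510.6449585  -323.88137817] (82.27290344238281, 203.11122131347656) 87.47388458251953
 post (329, 216, 7, 11) 331.85714285714283 222.25
```

View pics/crop.png

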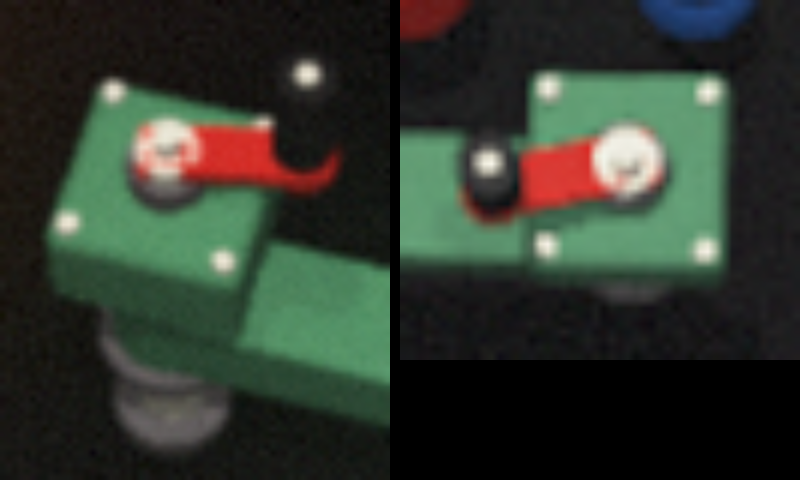

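The crop shows the gearbox's four bolts. In scene they are at (113,92), (66,222) and (223,262), with the fourth half hidden at (262,124). In top they are at (548,88), (708,93), (546,245) and (705,250). The knob's white tip is at (307,74) in scene and (488,163) in top. Next I'll work out positions and crop the plate.

Run:
```python
from h import *
S={n:np.load(f"pics/{n}0.npy",allow_pickle=True).item() for n in("scene","top")}
s,t=S["scene"],S["top"]
A=lambda x,y:((x+.5)/6-.5+225,(y+.5)/6-.5+185)
B=lambda x,y:((x+.5-400)/8-.5+230,(y+.5)/8-.5+130)
pr=[(A(113,92),B(708,93)),(A(66,222),B(708,93)),]
C=[tri(s,A(*a),t,B(*b)) for a,b in [((66,222),(708,93)),((113,92),(705,250)),((223,262),(548,88)),((262,124),(546,245))]]
for c in C: print(np.round(c[0],1),round(c[1],1))
print("hub",tri(s,A(166,142),t,B(629,152)),"knob tip",tri(s,A(307,74),t,B(488,162)))
a=s["img"][160:240,145:203]; b=t["img"][160:235,310:355]
a=cv2.resize(a,(406,560),interpolation=1); b=cv2.resize(b,(315,525),interpolation=1)
im=np.zeros((560,740,3),np.uint8); im[:,:406]=a; im[:525,420:735]=b
cv2.imwrite("pics/crop2.png",im[:,:,::-1])
```

```text
[ 664.1 -105.4  234.4] 0.6
[ 604.3 -103.   233.6] 0.1
[667.1 -45.  234. ] 0.6
[606.8 -43.7 236.2] 0.9
hub (array([637.24230656, -74.50695362, 259.82454061]), np.float64(1.2346027091793943)) knob tip (array([626.18205477, -24.86810302, 306.33684831]), np.float64(0.022463265404693462))
```

View pics/crop2.png

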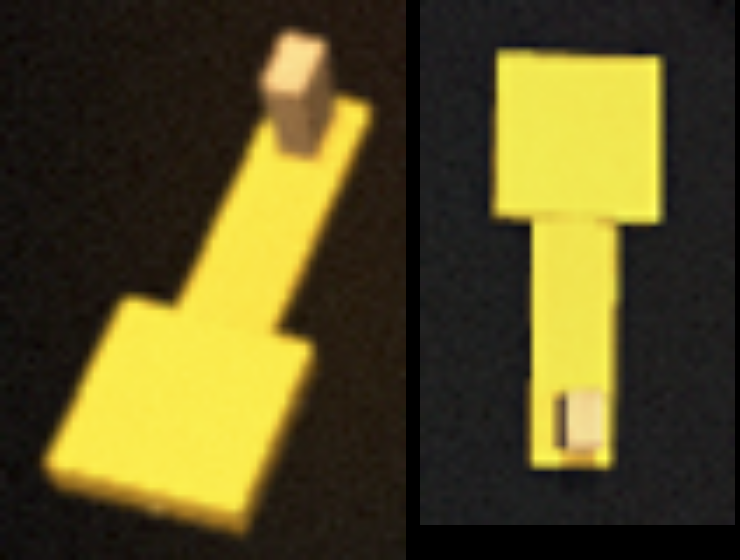

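The plate crop shows the square's top corners at (128,296), (315,346), (245,516) and (45,463) in scene, and (497,50), (662,57), (661,222) and (493,216) in top. The centre of the post's top face is at (296,58) in scene and (586,418) in top.

Run:
```python
from h import *
S={n:np.load(f"pics/{n}0.npy",allow_pickle=True).item() for n in("scene","top")}
s,t=S["scene"],S["top"]
A=lambda x,y:((x+.5)/7-.5+145,(y+.5)/7-.5+160)
B=lambda x,y:((x+.5-420)/7-.5+310,(y+.5)/7-.5+160)
a=np.array([plane(s,A(*p),18) for p in[(128,296),(315,346),(245,516),(45,463)]])
b=np.array([plane(t,B(*p),18) for p in[(661,222),(493,216),(497,50),(662,57)]])
for q in(a,b):
    x=(q[2]+q[3]-q[0]-q[1]); print(np.round(q[:,:2],0).tolist(),"c",q.mean(0).round(1),"yaw",np.degrees(np.arctan2(x[1],x[0])))
print("post",tri(s,A(296,58),t,B(586,418)),plane(s,A(296,58),62),plane(t,B(586,418),62))
from bench import *
q=sense();print(q["tool_pos"],q["tcp_rot"])
```

```text
[[530.0, -363.0], [535.0, -282.0], [615.0, -285.0], [610.0, -368.0]] c [ 572.4 -324.4   18. ] yaw -2.7107636387743317
[[528.0, -366.0], [532.0, -284.0], [614.0, -288.0], [609.0, -369.0]] c [ 570.8 -326.7   18. ] yaw -2.6943262151736795
post (array([ 430.82271399, -318.87227018,   63.36913566]), np.float64(1.4100099704230133)) [ 429.7631712  -318.65437252   62.        ] [ 431.0641346  -319.75703265   62.        ]
[ 250.50038527 -544.98473647  403.76451076] [-1.79905452e+02 -7.33345813e-03  2.46814160e+01]
```

```bash
python3 -m jog '0 0 0 0 0 0.152 -1;0 0 0 0 0 0.152 -1;0 0 0 0 0 0.152 -1;0 0 0 0 0 0 -1'; python3 -m jog '0.34 -0.47 0 0 0 0 -1;0.34 -0.47 0 0 0 0 -1;0.34 -0.47 0 0 0 0 -1;0.34 -0.47 0 0 0 0 -1;0.34 -0.47 0 0 0 0 -1';python3 -m jog '0 0 0 0 0 0 -1;0 0 0 0 0 0 -1'
```

```text
time: 0.6
tool_pos: [250.5, -545.1, 404.2]
tcp_rot: [-179.9, 0.0, -2.6]
ft_force: [-0.1, 0.1, 0.9]
finger_gap: 85.3
grip_force: 0.0
time: 1.23
tool_pos: [432.2, -316.7, 404.6]
tcp_rot: [180.0, -0.0, -2.4]
ft_force: [0.4, -0.4, -0.2]
finger_gap: 85.2
grip_force: 0.0
time: 1.48
tool_pos: [431.4, -318.3, 404.6]
tcp_rot: [180.0, 0.0, -2.5]
ft_force: [0.2, -0.6, 0.1]
finger_gap: 85.1
grip_force: 0.0
```

```bash
python3 -m jog '0 0 0.5 0 0 0 -1;0 0 0.5 0 0 0 -1;0 0 0.5 0 0 0 -1;0 0 0.4 0 0 0 -1;0 0 0.2 0 0 0 -1'; python3 -m jog '0 0 0 0 0 0 -1;0 0 0 0 0 0 1;0 0 0 0 0 0 1;0 0 0 0 0 0 1;0 0 0 0 0 0 1' 40;python3 -m jog '0 0 0 0 0 0 1;0 0 0 0 0 0 1;0 0 0 0 0 0 1'
```

```text
time: 2.1
tool_pos: [429.2, -319.0, 191.6]
tcp_rot: [-179.9, 0.2, -2.7]
ft_force: [-0.4, 1.1, -0.7]
finger_gap: 85.5
grip_force: 0.0
time: 2.72
tool_pos: [431.7, -318.7, 195.6]
tcp_rot: [179.9, -0.1, -2.7]
ft_force: [-0.1, 0.8, -1.8]
finger_gap: 17.4
grip_force: 39.2
time: 3.1
tool_pos: [431.7, -318.7, 195.6]
tcp_rot: [179.9, -0.1, -2.7]
ft_force: [-0.3, 0.4, 6.3]
finger_gap: 17.3
grip_force: 40.1
```

```bash
python3 -m jog '0 -0.15 0 0 0 0 1;0 -0.3 0 0 0 0 1;0 -0.3 0 0 0 0 1;0 -0.3 0 0 0 0 1;0 -0.3 0 0 0 0 1'; python3 -m jog '0.1 -0.3 0 0 0 0 1;0.1 -0.3 0 0 0 0 1;0.1 -0.3 0 0 0 0 1;0.12 -0.2 0 0 0 0 1;0.1 -0.09 0 0 0 0 1';python3 -m jog '0 0 0 0 0 0 1;0 0 0 0 0 0 1;0 0 0 0 0 0 1'
python3 - <<'E'
from h import *; from bench import *
im=np.zeros((520,800,3),np.uint8)
s=snapshot("scene");t=snapshot("top")
np.save("pics/s1.npy",s,allow_pickle=True);np.save("pics/t1.npy",t,allow_pickle=True)
a=cv2.resize(s["img"][175:265,200:290],(450,450),interpolation=1);b=cv2.resize(t["img"][130:200,230:295],(325,350),interpolation=1)
im[:450,:450]=a;im[:350,460:785]=b
cv2.imwrite("pics/crop3.png",im[:,:,::-1])
E
```

```text
time: 3.72
tool_pos: [438.1, -182.5, 195.6]
tcp_rot: [179.9, -0.1, -2.7]
ft_force: [0.6, -3.6, 6.9]
finger_gap: 17.4
grip_force: 40.5
time: 4.35
tool_pos: [495.4, -65.7, 195.6]
tcp_rot: [180.0, -0.0, -2.6]
ft_force: [-6.3, -3.1, 12.3]
finger_gap: 17.6
grip_force: 41.6
time: 4.72
tool_pos: [495.7, -66.1, 195.6]
tcp_rot: [-180.0, -0.1, -2.6]
ft_force: [2.2, 3.0, 5.5]
finger_gap: 17.1
grip_force: 40.3
```

View pics/crop3.png

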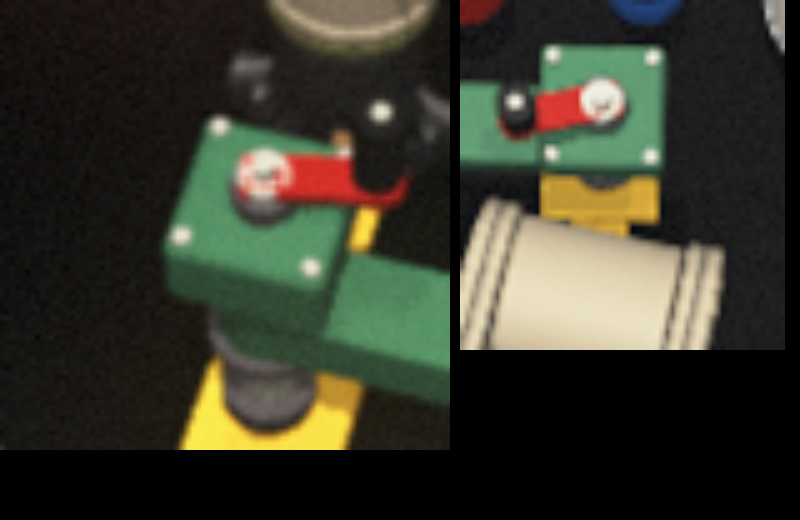

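The plate is under the leg. In top its near edge runs from (541,218) to (659,221), and the scene view shows the plate around the foot. I'll check the offset.

Run:
```python
from h import *
s,t=[np.load(f"pics/{k}1.npy",allow_pickle=True).item() for k in "st"]
B=lambda x,y:((x+.5-460)/5-.5+230,(y+.5)/5-.5+130)
for p in[(541,218),(659,221)]: print(plane(t,B(*p),18).round(1))
m=yellow(s)[225:290,220:300]; k=max(cv2.findContours(m,0,1)[0],key=cv2.contourArea)[:,0]+[220,225]
h=cv2.cvtColor(s["img"],cv2.COLOR_RGB2HSV)
for nm,p in(("botleft",min(k,key=lambda p:p[0])),("botright",max(k,key=lambda p:p[0]+2*p[1]))): print(nm,p,plane(s,p.astype(float),18).round(1),plane(s,p.astype(float),0).round(1))
im=cv2.resize(s["img"][225:290,215:295],(640,520),interpolation=1);cv2.imwrite("pics/crop4.png",im[:,:,::-1])
```

```text
[595.6 -29.6  18. ]
[ 592.2 -110.9   18. ]
botleft [235 265] [ 671.2 -114.5   18. ] [ 663.3 -117.3    0. ]
botright [263 274] [679.1 -37.9  18. ] [671.4 -39.6   0. ]
```

View pics/crop4.png

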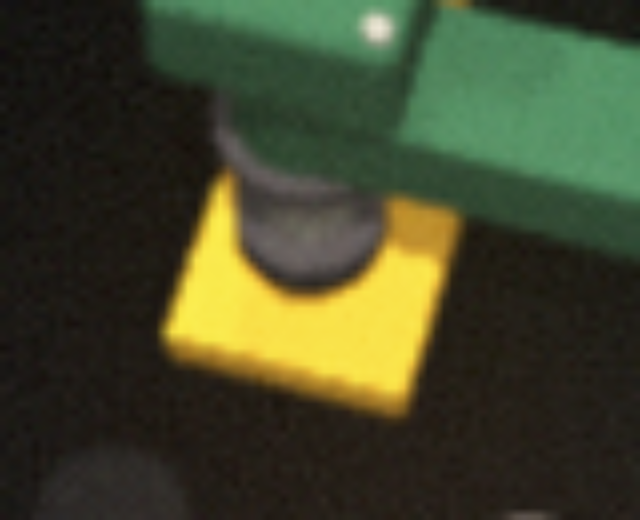

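The plate's centre comes out near (634.5,-73), within 3 mm of the axis at (635.6,-74.3). The foot's front lower edge is at (307,293) in the crop. I'll let go and rise.

```bash
python3 -m jog '0 0 0 0 0 0 -0.3;0 0 0 0 0 0 -0.3;0 0 0 0 0 0 -0.3;0 0 -0.1 0 0 0 -0.3;0 0 -0.3 0 0 0 -0.3'; python3 -m jog '0 0 -0.55 0 0 0 -0.3;0 0 -0.55 0 0 0 -0.3;0 0 -0.55 0 0 0 -0.3;0 0 -0.55 0 0 0 -0.3;0 0 -0.4 0 0 -0.043 -0.3';python3 -m jog '0 0 0 0 0 0 -0.3;0 0 0 0 0 0 -0.3'
python3 - <<'E'
from h import *; from bench import *
s=np.load("pics/s1.npy",allow_pickle=True).item()
o,d=ray(s,((307.5)/8-.5+215,293.5/8-.5+225)); u=np.array([523,137])/541
k=((np.array([635.6,-74.3])+25*u-o[:2])@u)/(d[:2]@u); print("foot front",o+k*d)
s,t=snapshot("scene"),snapshot("top")
im=np.zeros((520,800,3),np.uint8)
a=cv2.resize(s["img"][175:285,200:290],(360,440),interpolation=1);b=cv2.resize(t["img"][130:220,230:295],(325,450),interpolation=1)
im[:440,:360]=a;im[:450,460:785]=b
cv2.imwrite("pics/crop5.png",im[:,:,::-1])
E
```

```text
time: 5.45
tool_pos: [494.2, -66.9, 233.9]
tcp_rot: [-180.0, 0.2, -2.7]
ft_force: [1.1, 0.0, 0.0]
finger_gap: 55.6
grip_force: 0.0
time: 6.08
tool_pos: [494.8, -67.0, 498.6]
tcp_rot: [180.0, -0.2, -0.1]
ft_force: [0.7, -0.3, 0.1]
finger_gap: 55.7
grip_force: 0.0
time: 6.32
tool_pos: [495.0, -67.1, 494.4]
tcp_rot: [-180.0, 0.0, -0.1]
ft_force: [0.4, -0.5, -0.9]
finger_gap: 55.4
grip_force: 0.0
foot front [660.02860209 -68.96319414  39.89475136]
```

View pics/crop5.png

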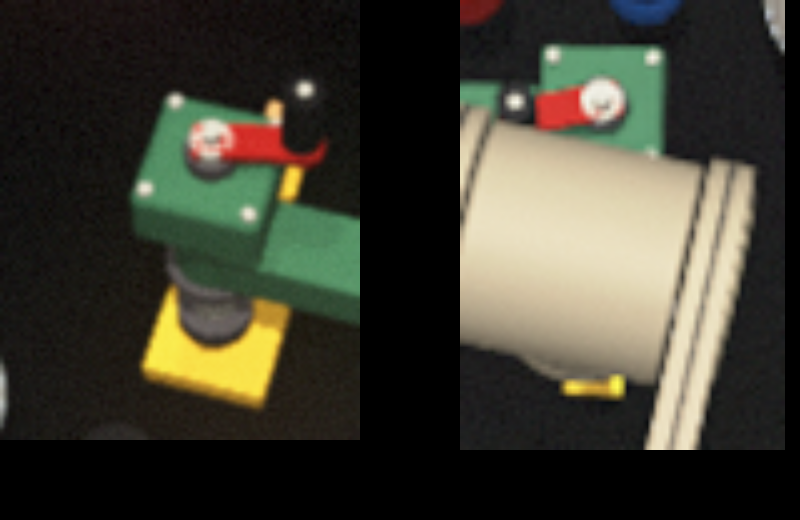

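Released, and the plate is still squarely under the foot. The foot is about 40 mm up, so contact should come after about 264° of cranking. Moving over the knob.

```bash
python3 -m jog '0 -0.42 -0.2 0 0 0 -0.3;0.45 0 0 0 0 0 -0.3;0.45 0 0 0 0 0 -0.3;0.41 0 0 0 0 0 -0.3;0 0 0 0 0 0 -0.3'; python3 -m jog '0 0 0 0 0 0 -0.3;0 0 0 0 0 0 -0.3'
```

```text
time: 7.05
tool_pos: [628.2, -25.3, 509.8]
tcp_rot: [-179.9, 0.4, -0.1]
ft_force: [-1.1, -0.1, -0.1]
finger_gap: 55.5
grip_force: 0.0
time: 7.3
tool_pos: [625.5, -25.3, 515.1]
tcp_rot: [180.0, -0.0, -0.1]
ft_force: [-0.0, 0.0, 0.4]
finger_gap: 55.7
grip_force: 0.0
```

```bash
python3 -m jog '0 0 0.3 0 0 0 -0.3;0 0 0.3 0 0 0 -0.3;0 0 0.16 0 0 0 -0.3;0 0 0 0 0 0 -0.3;0 0 0 0 0 0 -0.3'; python3 -m jog '0 0 0 0 0 0 1;0 0 0 0 0 0 1;0 0 0 0 0 0 1;0 0 0 0 0 0 1;0 0 0 0 0 0 1' 60
```

```text
time: 7.92
tool_pos: [626.3, -25.3, 440.6]
tcp_rot: [180.0, -0.1, -0.1]
ft_force: [-0.8, 0.4, -0.1]
finger_gap: 55.5
grip_force: 0.0
time: 8.55
tool_pos: [626.4, -26.0, 440.3]
tcp_rot: [179.9, -0.1, -0.1]
ft_force: [-1.7, -4.4, 6.1]
finger_gap: 22.6
grip_force: 58.6
```

```bash
cat > c.py <<'E'
# state along circle + next steps (tool units, tool x=+X, tool y=-Y)
import sys; import numpy as np; from bench import *
C=np.array([635.6,-74.3]); st=float(sys.argv[1]); n=int(sys.argv[2])
q=sense(); p=q["tool_pos"][:2]-C; a=np.degrees(np.arctan2(p[1],p[0])); r=np.hypot(*p)
rad=p/r; tan=np.array([rad[1],-rad[0]]); F=q["ft_force"]
print(f"t {q['time']:.2f} ang {a:.1f} r {r:.1f} z {q['tool_pos'][2]:.1f} F {F.round(1)} resist {-F[:2]@tan:.1f} radial {F[:2]@rad:.1f} qd {abs(q['qd']).max():.1f} gap {q['finger_gap']:.1f}")
w=np.radians(a-st*np.arange(n+1)); P=50*np.c_[np.cos(w),np.sin(w)]; P[0]=p; 
D=np.diff(P,axis=0); print("; ".join(f"{x/100:.3f} {-y/100:.3f}" for x,y in D))
E
python3 c.py 6 5
```

```text
t 8.55 ang 100.7 r 49.2 z 440.3 F [-1.7 -4.4  6.1] resist 2.5 radial -4.0 qd 0.1 gap 22.6
0.050 -0.015; 0.052 -0.002; 0.052 0.004; 0.051 0.009; 0.050 0.015
```

```bash
python3 -m jog '0.05 -0.015 0 0 0 0 1;0.052 -0.002 0 0 0 0 1;0.052 0.004 0 0 0 0 1;0.051 0.009 0 0 0 0 1;0.05 0.015 0 0 0 0 1'; python3 c.py 6 5
```

```text
time: 9.18
tool_pos: [651.3, -27.2, 440.2]
tcp_rot: [179.9, 0.1, -0.1]
ft_force: [-9.5, -4.4, 9.2]
finger_gap: 22.9
grip_force: 59.1
t 9.18 ang 71.6 r 49.6 z 440.2 F [-9.5 -4.4  9.2] resist 7.6 radial -7.2 qd 7.3 gap 22.9
0.050 0.016; 0.046 0.024; 0.044 0.029; 0.040 0.033; 0.037 0.037
```

```bash
python3 c.py 10 5; python3 -m jog '0.074 0.029 0 0 0 0 1;0.073 0.041 0 0 0 0 1;0.065 0.053 0 0 0 0 1;0.055 0.063 0 0 0 0 1;0.045 0.072 0 0 0 0 1'; python3 c.py 10 5
```

```text
t 9.18 ang 71.6 r 49.6 z 440.2 F [-9.5 -4.4  9.2] resist 7.6 radial -7.2 qd 7.3 gap 22.9
0.081 0.031; 0.073 0.048; 0.063 0.060; 0.052 0.070; 0.039 0.078
time: 9.8
tool_pos: [681.9, -52.4, 440.1]
tcp_rot: [-180.0, 0.2, -0.1]
ft_force: [-16.7, 0.8, 11.6]
finger_gap: 22.9
grip_force: 59.3
t 9.80 ang 25.3 r 51.2 z 440.1 F [-16.7   0.8  11.6] resist 7.8 radial -14.8 qd 7.7 gap 22.9
0.019 0.087; 0.016 0.086; 0.000 0.087; -0.015 0.086; -0.029 0.082
```

```bash
python3 -m jog '0.005 0.085 0 0 0 0 1;0.010 0.086 0 0 0 0 1;0 0.087 0 0 0 0 1;-0.015 0.086 0 0 0 0 1;-0.029 0.082 0 0 0 0 1'; python3 c.py 10 5
```

```text
time: 10.42
tool_pos: [681.5, -93.7, 440.5]
tcp_rot: [-179.9, -0.4, 0.0]
ft_force: [11.6, 4.1, 2.1]
finger_gap: 22.6
grip_force: 59.1
t 10.43 ang -22.9 r 49.8 z 440.5 F [11.6  4.1  2.1] resist 8.3 radial 9.1 qd 5.9 gap 22.6
-0.039 0.078; -0.054 0.069; -0.065 0.058; -0.074 0.046; -0.081 0.033
```

```bash
python3 -m jog '-0.031 0.081 0 0 0 0 1;-0.054 0.069 0 0 0 0 1;-0.065 0.058 0 0 0 0 1;-0.074 0.046 0 0 0 0 1;-0.081 0.033 0 0 0 0 1'; python3 c.py 10 5
```

```text
time: 11.05
tool_pos: [650.3, -123.2, 440.4]
tcp_rot: [-180.0, -0.3, -0.1]
ft_force: [7.9, 1.7, 3.6]
finger_gap: 22.6
grip_force: 59.1
t 11.05 ang -73.3 r 51.1 z 440.4 F [7.9 1.7 3.6] resist 8.1 radial 0.6 qd 11.3 gap 22.6
-0.089 0.007; -0.087 0.003; -0.086 -0.013; -0.083 -0.027; -0.077 -0.041
```

```bash
sed -i 's/-74.3\]/-75.0]/' c.py; python3 -m jog '-0.087 0.016 0 0 0 0 1;-0.087 0.003 0 0 0 0 1;-0.086 -0.013 0 0 0 0 1;-0.083 -0.027 0 0 0 0 1;-0.077 -0.041 0 0 0 0 1'; python3 c.py 6 5
```

```text
time: 11.68
tool_pos: [608.2, -117.4, 440.4]
tcp_rot: [179.9, -0.3, -0.1]
ft_force: [8.3, -1.0, 2.9]
finger_gap: 22.7
grip_force: 59.1
t 11.68 ang -122.9 r 50.5 z 440.4 F [ 8.3 -1.   2.9] resist 7.5 radial -3.7 qd 11.6 gap 22.7
-0.040 -0.035; -0.039 -0.035; -0.035 -0.039; -0.031 -0.042; -0.026 -0.045
```

```bash
python3 -m jog '-0.040 -0.033 0 0 0 0 1;-0.039 -0.035 0 0 0 0 1;-0.035 -0.039 0 0 0 0 1;-0.031 -0.042 0 0 0 0 1;-0.026 -0.045 0 0 0 0 1'; python3 c.py 6 5
```

```text
time: 12.3
tool_pos: [591.1, -98.4, 440.4]
tcp_rot: [179.9, -0.3, -0.1]
ft_force: [6.9, -6.0, 1.8]
finger_gap: 22.5
grip_force: 59.1
t 12.30 ang -152.2 r 50.3 z 440.4 F [ 6.9 -6.   1.8] resist 8.5 radial -3.3 qd 4.4 gap 22.5
-0.020 -0.049; -0.017 -0.050; -0.012 -0.051; -0.006 -0.052; -0.001 -0.052
```

```bash
python3 -m jog '-0.020 -0.049 0 0 0 0 1;-0.017 -0.050 0 0 0 0 1;-0.012 -0.051 0 0 0 0 1'; python3 c.py 6 3
```

```text
time: 12.68
tool_pos: [586.2, -84.0, 440.4]
tcp_rot: [179.8, -0.3, -0.2]
ft_force: [5.8, -8.9, 1.4]
finger_gap: 22.7
grip_force: 59.3
t 12.68 ang -169.6 r 50.2 z 440.4 F [ 5.8 -8.9  1.4] resist 9.8 radial -4.2 qd 3.6 gap 22.7
-0.005 -0.052; -0.001 -0.052; 0.004 -0.052
```

```bash
python3 -m jog '-0.006 -0.052 0 0 0 0 1;-0.001 -0.052 0 0 0 0 1'; python3 c.py 6 3
```

```text
time: 12.92
tool_pos: [585.5, -74.1, 440.3]
tcp_rot: [179.8, -0.3, -0.2]
ft_force: [4.6, -11.5, 2.0]
finger_gap: 22.5
grip_force: 59.4
t 12.93 ang 179.0 r 50.1 z 440.3 F [  4.6 -11.5   2. ] resist 11.4 radial -4.9 qd 3.9 gap 22.5
0.005 -0.052; 0.009 -0.052; 0.014 -0.050
```

```bash
python3 -m jog '0.004 -0.045 0 0 0 0 1;0.008 -0.045 0 0 0 0 1'; python3 c.py 3 3
```

```text
time: 13.18
tool_pos: [586.5, -65.5, 440.3]
tcp_rot: [179.7, -0.2, -0.2]
ft_force: [1.8, -14.5, 3.7]
finger_gap: 22.8
grip_force: 59.5
t 13.18 ang 169.1 r 50.1 z 440.3 F [  1.8 -14.5   3.7] resist 13.9 radial -4.6 qd 3.5 gap 22.8
0.006 -0.025; 0.007 -0.025; 0.008 -0.025
```

```bash
python3 -m jog '0 0.01 0 0 0 0 1;0 0 0 0 0 0 1'; python3 c.py 3 1
```

```text
time: 13.42
tool_pos: [586.5, -65.6, 440.3]
tcp_rot: [179.8, -0.2, -0.2]
ft_force: [2.9, -7.3, 4.0]
finger_gap: 22.8
grip_force: 59.4
t 13.43 ang 169.2 r 50.0 z 440.3 F [ 2.9 -7.3  4. ] resist 6.6 radial -4.2 qd 0.2 gap 22.8
0.005 -0.026
```

```bash
python3 -m jog '0 0 0 0 0 0 -0.3;0 0 0 0 0 0 -0.3;0 0 0 0 0 0 -0.3;0 0 -0.1 0 0 0 -0.3;0 0 -0.4 0 0 0 -0.3'; python3 -m jog '0 0 -0.4 0 0 0 -0.3;-0.5 0 -0.2 0 0 0 -0.3;-0.5 0 0 0 0 0 -0.3;-0.5 0 0 0 0 0 -0.3;0 0 0 0 0 0 -0.3'
python3 - <<'E'
from h import *; from bench import *
s=snapshot("scene")
cv2.imwrite("pics/crop6.png",cv2.resize(s["img"][165:285,200:300],(500,600),interpolation=1)[:,:,::-1])
E
```

```text
time: 14.05
tool_pos: [585.6, -64.2, 486.6]
tcp_rot: [-179.9, 0.3, -0.1]
ft_force: [1.3, 0.5, -0.0]
finger_gap: 55.5
grip_force: 0.0
time: 14.68
tool_pos: [433.4, -63.9, 550.3]
tcp_rot: [180.0, -0.1, -0.1]
ft_force: [-0.1, -0.5, -0.2]
finger_gap: 55.4
grip_force: 0.0
```

View pics/crop6.png

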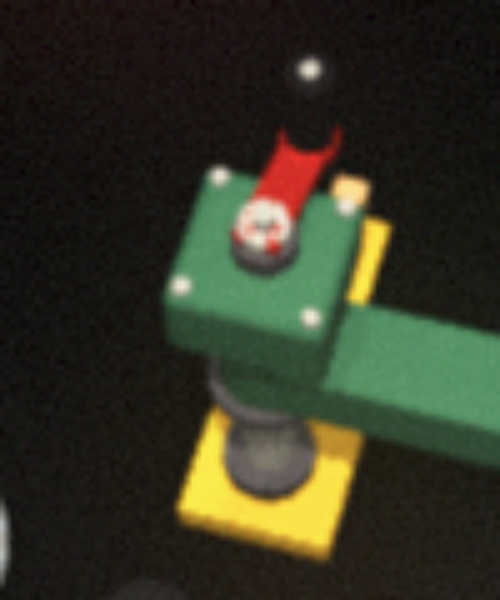

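The foot (268,460) now rests centred on the plate, the knob (310,70) stayed where I left it, and the gripper is clear. Handing in.

```bash
python3 -c "
from bench import *
print(hand_in())"
```

```text
the job is handed in; nothing more can be done
None
```

I handed the job in at about 15 s. The foot plate is under the leg, about 3 mm off its axis or less, and the leg bears on it at an estimated 50–60 N. The crank read 13–14 N at the stop, against about 8 N running free. Crank and plate are both let go, and I touched none of the other things. The hand-in gave no verdict.

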